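Index the instrument turntable to present the specimen pot

ROBOT

A 7-joint arm with a two-finger parallel gripper is mounted at the origin on the work surface. World frame = base frame: x ahead of the robot, y to its left, z up, the work surface at z = 0. Lengths are in m, angles in rad, forces in N, time in s.
With the tool pointing down it reaches from about 0.35 to 0.775 m from the base axis. Payload 3.1 kg.
Tool frame: the origin (TCP) lies where the fingers leave the gripper's body, on its centre line; the fingertips stand 73 mm ahead of it and the grasp point (between the pads) lies 54 mm ahead of it; z points along the fingers, y is the line along which they close (so a half turn about z gives the same grasp; the last joint's range is limited). The gripper opens to 85 mm and grips with 20 to 120 N. Pads are 22 mm wide; open, the fingers measure 114 mm over their backs; the gripper's body (76 mm by 85 mm) begins 54 mm behind the grasp point. The pads swing forward as they close: fully open they stand 13 mm farther back than shut.
Start: joints at [1.143, 0.311, 0.014, 1.512, -0.004, 1.319, -0.027], TCP at [0.207, -0.51, 0.304] pointing down, gripper open.
Joint ranges: [-2.7, 2.7], [-0.3, 1.91], [-1.27, 1.3], [0.12, 2.57], [-1.44, 4.58], [0.2, 2.03], [-3.05, 3.05]. Speed limits (rad/s): [2.79, 2.79, 3.14, 3.14, 3.14, 3.14, 3.14].

INTERFACE

Orientations are given as a unit quaternion [x, y, z, w].
In Python, from plant import get_obs, read_camera, close_job, find_in gives the robot as it stands.
- The arm moves only by the shell command python3 -m crank 'ROWS' [FORCE]. ROWS is a JSON object of lists of equal length, an entry for each row: "slide": the shift along the world's x, y, z in cm, a list of three; "rot": the turn, a rotation vector about the world's x, y, z in degrees, a list of three; "fingers": the opening in per cent of the stroke, from 0 (shut) to 100 (fully open). In form: {"slide": [[dx, dy, dz], ...], "rot": [[wx, wy, wz], ...], "fingers": [fingers, ...]}. A call has exactly 10 rows; each row shifts and turns the commanded pose from where the row before left it; what a row does not reach is not made up. A row lasts 1/12 s, in which the tool goes at most 41.7 mm and 7.16 degrees, less where a joint would pass 70% of its speed; a pose out of reach is approached as far as the arm can. A call with a gripper value outside its range is refused whole. The fingers move at their own pace and stop on an object; FORCE is the grip in N (left out, the last holds). Time passes only in rows, so rows that do not move let the fingers close, or fill a call up. It gives the time, the measured TCP pose, the force, the opening and the grip force at its end, in the units of the state.
- get_obs(): the state, without advancing time (a new reading comes with each control period).
- read_camera(name): name is "scene" or "top" or "wrist"; returns a dict with "img" (420x560x3 uint8, red, green, blue), "depth" (420x560 float32, m along the optical axis (not along the pixel's ray), 0 where there is no reading), "fx", "fy", "cx", "cy" (pixels), "R" (3x3) and "t" (3): a world point X has camera coordinates R X + t; the wrist camera has in their place "hand_eye" (4x4, takes a point from camera to tool coordinates, whose origin is the TCP and whose axes are the flange's). Camera axes: x right, y down, z forward; pixel columns grow to the right and rows downward; lengths in m; the calibration is good to about 2 mm. A picture is of the moment at which its call begins: read the wrist's pose just before it.
- close_job(): hands the job in; it is judged then, once.
Trained networks look in the newest picture that a camera, given by its name, has taken for a name from the list of things; names that differ only in an ending like _2 or _b are one class to them, and where a whole thing is asked for, a point or a joint stands for the part that bears it (a point fixed in the world has none). Each returns a list of dicts, best first, with "score" (0 to 1); they miss things now and then, are a little off and sometimes report something else, mostly with a low value. They report only what shows in the picture. A call takes as long as a camera call. They do not tell look-alikes from the thing itself.
- find_in(label, camera): "rect" ([centre column, centre row, width, height] in pixels, round what is visible of it).
The state is a dict: "time": time; "joints": joint angles; "dq": joint speeds; "joint_efforts": joint torques, N m; "ee_pos": TCP position; "tool_rot": TCP orientation; "force": force on the tool from outside, world axes, zero at the start; "torque": the same for the moment, N m; "width": opening from 0.0 (shut) to 1.0 (fully open); "grip_force": force on a finger pad.
Only numpy, scipy, OpenCV 4.12 (cv2) and the standard library are available. Lean on these libraries where they do the work, as an engineer would, in place of code of your own. Each camera call takes 0.05 s, during which the arm holds its last target. There are 200 camera calls.

TASK

The turntable is locked by the spring plunger on its rim. Draw the plunger, turn the table by one hole, the way that brings the white specimen pot round to the green pick-up pointer, and let the pin drop fully home in that next hole so the table is locked again. Turn it gently, never force the table against the pin or press the pin hard on the plates, and neither touch nor shift what lies on the tray.

Things in the scene. Friction and masses are not known exactly. Their poses are not given: they have to be found in the camera images.
- knob_center (a point): Centre of the grip band of the plunger's black pull knob: band 31 mm diameter, 15 mm high; knob top 11 mm above this point. 81 mm above the counter with the pin home. Below the band a 14 mm neck, then a 20 mm steel sleeve (top 22 mm below this point) on a 46 x 36 mm bracket (top 39 mm below, level with the tray's rim). It is at the tray's -x side, 190 mm from tray_center, and travels with the tray.
- plunger (a joint): Height of the plunger, m: 0 = pin fully home in a hole, 0.008 = pin tip level with the plates' top (riding on a plate between holes), 0.014 = drawn to its stop. The knob is pulled straight up; the spring pulls it down with about 6 N when home, 11 N when fully drawn.
- turntable (a joint): Angle of the tray, rad, anticlockwise seen from above positive, 0 at the start (pin in the home hole). With the pin clear of the holes the tray turns easily on its ball bearing: under 1 N at the knob, about 2 N more while the pin rides on the plates.
- tray_center (a point): Centre of the tray floor, on the vertical bearing axis, 28 mm above the counter. Its axes turn with the tray; the plunger lies along its -x. Stainless tray, 340 mm diameter, rim top 14 mm above the floor.
- turntable_base: Fixed round base, 416 mm diameter, origin on the bearing axis at counter level. On a 190 mm radius lie steel arc plates (top 18 mm above the counter), each with one dark hole. The pin starts in the hole at the base's -x side. The next plate on either side is clamped in a T-slot wherever the last user set it: its hole lies 37 to 53 degrees round from the first, to be found by feel.
- pickup_spot (a point): Pick-up spot in front of the green pointer: fixed point at tray floor height, 105 mm from the bearing axis towards the pointer (green tab 33 mm high at the base's +x edge, 240 mm from the axis). The pot must end standing here; it starts about 45 degrees round from it on one side, the gallipot on the other.
- index_pin: The 10 mm steel index pin under the knob, fixed to it; origin on the pin's axis 81 mm below knob_center, the pin's tip 10 mm above the origin. It has 0.8 mm play each way in a hole and drops 8 mm into it by its spring when it rides slowly over it. Its guide bears at most 30 N of load on the pin, sideways or endways.
- pot: Squat white polypropylene specimen pot with a ribbed white screw lid, 70 mm diameter, 54 mm high, standing on the tray about 105 mm from its centre; origin at the centre of its underside.
- gallipot: Small stainless steel bowl, 80 mm diameter, 42 mm high, standing on the tray; origin at the centre of its underside. Leave alone.
- retractor: Mirror-polished Langenbeck retractor, 210 mm long, 14 mm high, lying on the tray, blade turned to the side; origin on its underside at mid-length, x along it towards the blade. Leave alone.
- curette: Gold-anodized bone curette, 215 mm long, 10 mm high, lying on the tray; origin on its underside near mid-length, x along it towards the spoon. Leave alone.
- sound: Matte steel uterine sound, 285 mm long, a 4 mm rod with a flat grip plate at one end, lying across the tray; origin on its underside at mid-length, x towards its tip. Leave alone.
Not all that is in view belongs to the job. What is shaped like the pot but brown is not meant.

How it is judged:
By the outcome, as a careful person would: the job done as asked, in the order asked, and still so for the second after the job is handed in, with the robot touching nothing.
It also fails if it takes over 51 s, if anything falls off the work surface, if the arm or the gripper's body presses on something with over 40 N, if the wrist force passes 120 N, or if a joint passes its speed limit or range.

## Working session

There is one attempt and no reset: what is moved stays moved. The work goes in short steps, Python scripts to look and compute and a shell command to move; the robot and the scene stay as the last step left them, time stands still between calls to the robot, and variables do not carry over. Pictures are saved under pics/ and viewed, at most 10 in all, crops included, and the job is handed in when it is done.

```bash
mkdir -p pics; ls
cat > h.py <<'E'
import numpy as np, cv2
from plant import *
def snap(cam,name):
    o=get_obs(); c=read_camera(cam); cv2.imwrite(f'pics/{name}.png',c['img'][:,:,::-1]); c['obs']=o; return c
def world(c,u,v,z=None):
    R,t=c['R'],c['t']; ray=R.T@np.array([(u-c['cx'])/c['fx'],(v-c['cy'])/c['fy'],1]); o=-R.T@t
    if z is None:
        d=np.median([x for x in c['depth'][int(v)-1:int(v)+2,int(u)-1:int(u)+2].ravel() if x>0]); return o+ray*d
    return o+ray*(z-o[2])/ray[2]
E
python3 - <<'E'
from h import *
for cam in ['top','scene']:
    c=snap(cam,cam+'1')
    for n in ['knob_center','pot','gallipot','turntable_base','tray_center','pickup_spot']:
        for d in find_in(n,cam)[:3]:
            r=d['rect']; 
            try: w=world(c,r[0],r[1]).round(3)
            except Exception as e: w=None
            print(cam,n,round(d['score'],2),np.round(r),w)
o=get_obs();print(o['time'],o['tool_rot'],o['force'])
E
```

```text
pics
top knob_center 0.45 [243. 296.  13.  14.] [0.447 0.034 0.092]
top pot 0.91 [378. 129.  36.  36.] [ 0.802 -0.269  0.055]
top pot 0.89 [399. 180.  34.  37.] [ 0.686 -0.31   0.054]
top pot 0.79 [231. 171.  29.  35.] [0.715 0.055 0.082]
top gallipot 0.62 [167. 194.  39.  38.] [0.676 0.209 0.033]
top turntable_base 0.61 [219. 211. 181. 198.] [0.634 0.093 0.028]
top tray_center 0.96 [214. 223. 149. 170.] [0.607 0.105 0.029]
top pickup_spot 0.63 [216. 212. 181. 192.] [0.631 0.099 0.029]
scene knob_center 0.79 [370. 144.  17.  17.] [0.461 0.038 0.09 ]
scene pot 0.89 [143. 276.  45.  43.] [ 0.819 -0.259  0.055]
scene pot 0.88 [152. 210.  43.  47.] [ 0.7   -0.303  0.055]
scene pot 0.8 [227. 158.  36.  44.] [ 0.548 -0.219  0.055]
scene gallipot 0.85 [443. 271.  54.  52.] [0.654 0.21  0.036]
scene turntable_base 0.56 [380. 262. 235. 257.] [0.664 0.106 0.028]
scene tray_center 0.9 [383. 236. 190. 202.] [0.613 0.101 0.029]
scene pickup_spot 0.86 [382. 260. 235. 260.] [0.661 0.109 0.029]
scene pickup_spot 0.18 [373. 209. 109.   8.] [0.568 0.072 0.038]
0.7 [9.81448518e-01 1.91725864e-01 8.35637309e-06 1.50437843e-05] [-0.02063184  0.13379193  0.74712527]
```

View pics/top1.png

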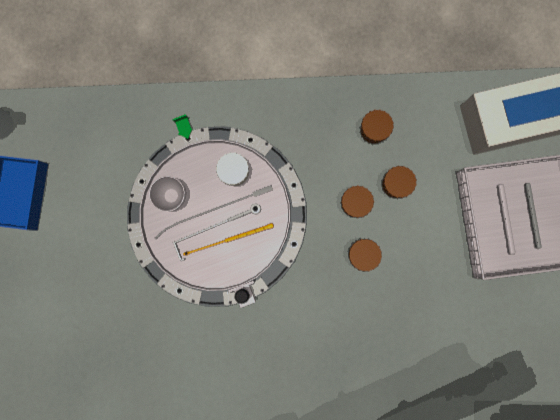

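View pics/scene1.png

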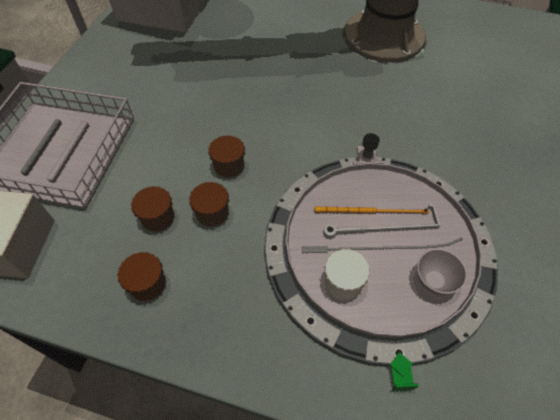

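The pictures show the white pot at top (233,169), the gallipot at (169,194), the green pointer at (183,126) and the knob at (242,296). Four brown look-alikes stand off the table at (377,126), (399,182), (357,201) and (365,255), so the choice is the white one. It has to go up-left past the pointer, which is anticlockwise, so the knob swings towards -y. Next I measure the centre and unwrap the ring.

```bash
cat >> h.py <<'E'
def proj(c,P):
    q=(c['R']@np.asarray(P).T).T+c['t']; return np.c_[q[:,0]/q[:,2]*c['fx']+c['cx'],q[:,1]/q[:,2]*c['fy']+c['cy']]
def unwrap(c,cen,a0,a1,r0,r1,z=.018,ppd=8,ppm=3000):
    a=np.radians(np.linspace(a0,a1,int((a1-a0)*ppd))); r=np.linspace(r1,r0,int((r1-r0)*ppm))
    A,Rr=np.meshgrid(a,r); P=np.c_[(cen[0]+Rr*np.cos(A)).ravel(),(cen[1]+Rr*np.sin(A)).ravel(),np.full(A.size,z)]
    m=proj(c,P).astype(np.float32).reshape(*A.shape,2); return cv2.remap(c['img'],m[...,0],m[...,1],cv2.INTER_CUBIC)[:,:,::-1]
E
python3 - <<'E'
from h import *
for cam in ['top','scene']:
    c=read_camera(cam); hgt,w=c['depth'].shape
    # point cloud: all pixels -> world
    v,u=np.mgrid[:hgt,:w]; d=c['depth']; X=np.stack([(u-c['cx'])/c['fx']*d,(v-c['cy'])/c['fy']*d,d],-1)-c['t']; W=X@c['R']
    W=W[d>0]; I=c['img'][d>0].astype(int)
    near=np.hypot(W[:,0]-.62,W[:,1]-.1)<.23
    m=near&(W[:,2]>.010); P=W[m][:,:2].astype(np.float32)
    g=(I[:,1]>I[:,0]+40)&(I[:,1]>I[:,2]+40)&(W[:,2]>.012); print(cam,'green',W[g].mean(0).round(4))
    far=m&(W[:,2]<.022)
    from scipy.optimize import least_squares
    hull=cv2.convexHull(W[far][:,:2].astype(np.float32))[:,0]
    f=least_squares(lambda p:np.hypot(hull[:,0]-p[0],hull[:,1]-p[1])-p[2],[.62,.1,.2],loss='soft_l1',f_scale=.002).x; print('base',f.round(4))
    k=near&(W[:,2]>.07)&(I.max(1)<70); print('knob',W[k].mean(0).round(4),W[k][:,2].max(),k.sum())
    k=near&(W[:,2]>.076)&(I.min(1)>110); print('pot',W[k].mean(0).round(4),k.sum())
    cen=f[:2]
    im=unwrap(c,cen,195,265,.165,.215,ppd=11,ppm=3500); cv2.imwrite(f'pics/unw_{cam}.png',im)
a=cv2.imread('pics/unw_top.png');b=cv2.imread('pics/unw_scene.png');cv2.imwrite('pics/unw.png',np.vstack([a,b]))
E
```

```text
top green [0.8342 0.174  0.0207]
base [0.6264 0.102  0.2071]
knob [0.4485 0.0379 0.0916] 0.09773867750872076 159
pot [0.718  0.0542 0.0826] 822
scene green [0.8325 0.1713 0.0209]
base [0.6268 0.0998 0.2072]
knob [0.4529 0.0372 0.0887] 0.09580537616646581 236
pot [0.7215 0.0523 0.0828] 1418
```

View pics/unw.png

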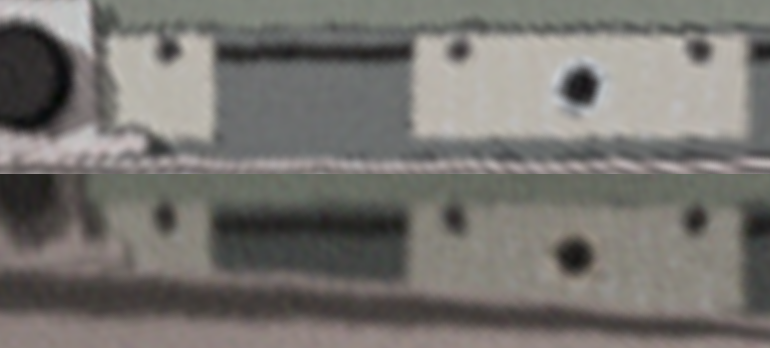

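The pot to move is the white one at about (0.72,0.053). The base centre is about (0.6266,0.101), the knob sits at 199.5° and the next hole at about 247.5°, so the turn is about +48°. Next I move above the knob.

```bash
python3 -m crank '{"slide":[[1.5,3.4,0],[1.5,3.4,0],[1.5,3.4,0],[1.5,3.4,0],[1.5,3.4,0],[1.5,3.4,0],[1.5,3.4,0],[1.5,3.4,0],[1.5,3.4,0],[1.5,3.4,0]],"rot":[[0,0,-0.27],[0,0,-0.27],[0,0,-0.27],[0,0,-0.27],[0,0,-0.27],[0,0,-0.27],[0,0,-0.27],[0,0,-0.27],[0,0,-0.27],[0,0,-0.27]],"fingers":[100,100,100,100,100,100,100,100,100,100]}'
```

```text
time: 1.63
ee_pos: [0.3574, -0.1678, 0.3043]
tool_rot: [0.986, 0.168, 0.0, 0.001]
force: [0.5, -1.2, -0.5]
width: 0.998
grip_force: 0.0
```

```bash
python3 -m crank '{"slide":[[1.1,2.5,-1],[1.1,2.5,-1],[1.1,2.5,-1],[1.1,2.5,-1],[1.1,2.5,-1],[1.1,2.5,-1],[1.1,2.5,-1],[1.1,2.5,-0.5],[0.3,0.6,0],[0,0,0]],"rot":[[0,0,0],[0,0,0],[0,0,0],[0,0,0],[0,0,0],[0,0,0],[0,0,0],[0,0,0],[0,0,0],[0,0,0]],"fingers":[80,80,80,80,80,80,80,80,80,80]}'
cat >> h.py <<'E'
from scipy.spatial.transform import Rotation as Ro
def wcam(name):
    c=snap('wrist',name); o=c['obs']; T=np.eye(4); T[:3,:3]=Ro.from_quat(o['tool_rot']).as_matrix(); T[:3,3]=o['ee_pos']
    M=np.linalg.inv(T@c['hand_eye']); c['R']=M[:3,:3]; c['t']=M[:3,3]; return c
E
python3 - <<'E'
from h import *
c=wcam('w1'); o=c['obs']; print(o['time'],o['ee_pos'],o['force'])
for d in find_in('knob_center','wrist')[:2]: print(d,world(c,*d['rect'][:2],z=.092))
E
```

```text
time: 2.47
ee_pos: [0.4484, 0.039, 0.2289]
tool_rot: [0.985, 0.171, 0.0, -0.001]
force: [-0.1, 0.1, 0.2]
width: 0.797
grip_force: 0.0
2.4667 [0.4484191  0.03897155 0.22889659] [-0.13570515  0.07532825  0.16011477]
{'rect': [287.2, 222.5, 47.7, 52.2], 'score': 0.63} [0.45092103 0.03736997 0.092     ]
```

View pics/w1.png

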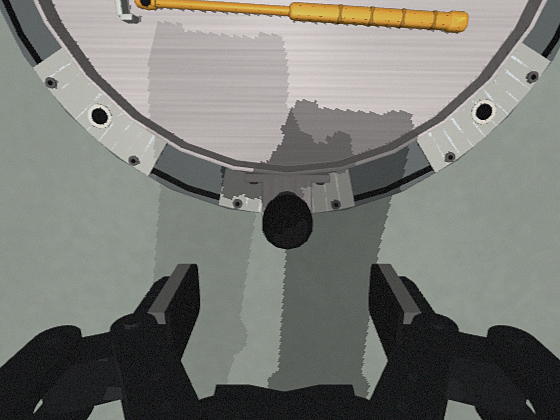

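The wrist view shows the knob's top at (287,222), with the neighbouring holes at (100,116) and (484,112).

Run:
```python
from h import *
c=wcam('w2')
img=c['img']; g=cv2.cvtColor(img,cv2.COLOR_RGB2GRAY)
def cent(x0,x1,y0,y1,th):
    m=(g[y0:y1,x0:x1]<th).astype(np.uint8); n,l,s,ce=cv2.connectedComponentsWithStats(m); k=1+np.argmax(s[1:,4]); return ce[k]+[x0,y0],s[k]
P={}
for n,b,z in [('hL',(85,115,100,132,60),.018),('hR',(470,500,97,128,60),.018),('knob',(255,320,188,255,40),.092)]:
    p,s=cent(*b); P[n]=world(c,*p,z=z); print(n,p.round(1),s,P[n].round(4))
# centre: 190mm from both holes
a,b=P['hL'][:2],P['hR'][:2]; m=(a+b)/2; d=b-a; n=np.array([-d[1],d[0]])/np.hypot(*d); 
for sg in(1,-1):
    C=m+sg*n*np.sqrt(.19**2-(d@d)/4)
    if C[0]>.5:
        print('C',C.round(4))
        for k in P: v=P[k][:2]-C; print(k,np.degrees(np.arctan2(v[1],v[0]))%360,np.hypot(*v))
```

```text
hL [ 93.5 114.4] [  1   7  16  16 186] [0.4579 0.185  0.018 ]
hR [478.7 107.7] [  1   3  16  16 191] [ 0.5554 -0.0772  0.018 ]
knob [281.5 218.4] [   2    1   50   58 2193] [0.4516 0.0375 0.092 ]
C [0.6272 0.0987]
hL 152.98630193948253 0.19000000000000003
hR 247.78414878851126 0.19000000000000003
knob 199.19408366391718 0.18592753173208093
```

```bash
python3 -m crank '{"slide":[[0,-0.15,-1],[0,0,-1.3],[0,0,-1.3],[0,0,-1.3],[0,0,-1.3],[0,0,-1.3],[0,0,-1],[0,0,-0.7],[0,0,-0.4],[0,0,0]],"rot":[[0,0,0],[0,0,0],[0,0,0],[0,0,0],[0,0,0],[0,0,0],[0,0,0],[0,0,0],[0,0,0],[0,0,0]],"fingers":[80,80,80,80,80,80,60,50,45,45]}' 20
python3 - <<'E'
from h import *
c=wcam('w3'); print(c['obs']['ee_pos'],c['obs']['width'],c['obs']['force'])
E
```

```text
time: 3.45
ee_pos: [0.4474, 0.0344, 0.1321]
tool_rot: [0.986, 0.168, -0.001, 0.0]
force: [-0.4, -0.7, -0.2]
width: 0.449
grip_force: 0.0
[0.4474319  0.0343852  0.13212686] 0.44902357644556584 [-0.39636169 -0.72599522 -0.16157139]
```

View pics/w3.png

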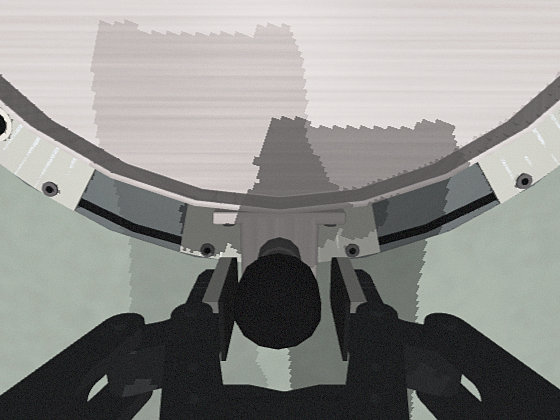

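The knob stands between the pads, about 2.5 mm left (+y) of their midline, which matches the numbers. I correct that and close.

```bash
python3 -m crank '{"slide":[[-0.04,0.13,0],[-0.04,0.13,0],[0,0,0],[0,0,0],[0,0,0],[0,0,0],[0,0,0],[0,0,0],[0,0,0],[0,0,0]],"rot":[[0,0,0],[0,0,0],[0,0,0],[0,0,0],[0,0,0],[0,0,0],[0,0,0],[0,0,0],[0,0,0],[0,0,0]],"fingers":[45,45,45,40,38,36,34,32,30,30]}' 20
```

```text
time: 4.33
ee_pos: [0.4475, 0.0375, 0.1332]
tool_rot: [0.986, 0.169, 0.0, 0.0]
force: [-1.1, 0.1, 4.8]
width: 0.359
grip_force: 19.6
```

```bash
python3 -m crank '{"slide":[[0,0,0],[0,0,0],[0,0,0.15],[0,0,0.2],[0,0,0.2],[0,0,0.2],[0,0,0.2],[0,0,0.2],[0,0,0],[0,0,0]],"rot":[[0,0,0],[0,0,0],[0,0,0],[0,0,0],[0,0,0],[0,0,0],[0,0,0],[0,0,0],[0,0,0],[0,0,0]],"fingers":[30,30,30,30,30,30,30,30,30,30]}' 45
```

```text
time: 5.17
ee_pos: [0.4472, 0.0376, 0.1443]
tool_rot: [0.986, 0.169, 0.0, -0.0]
force: [4.4, 1.4, -12.0]
width: 0.344
grip_force: 45.2
```

```bash
cat > rows.py <<'E'
import numpy as np,sys
def rows(C,p,steps):
    p=np.array(p,float);v=p-C;r=np.hypot(*v);a=np.arctan2(v[1],v[0]);q=p.copy();out=[]
    for s in steps:
        a+=np.radians(s);t=np.array(C)+r*np.array([np.cos(a),np.sin(a)]);d=np.round((t-q)*100,2);q=q+d/100;out.append([float(d[0]),float(d[1]),0])
    print(str(out).replace(' ',''),q.round(4),round(np.degrees(a)%360,2),round(r,4)); return q
E
python3 - <<'E'
from rows import *
C=(.6266,.1002);q=(.4472,.0376)
q=rows(C,q,[.4,.8]+[1.2]*8)
q=rows(C,q,[1.2]*10)
q=rows(C,q,[1.2]*10)
q=rows(C,q,[1.2]*6+[.8,.4,0,0])
E
```

```text
[[0.04,-0.13,0],[0.1,-0.24,0],[0.14,-0.38,0],[0.15,-0.36,0],[0.16,-0.37,0],[0.16,-0.36,0],[0.18,-0.36,0],[0.18,-0.35,0],[0.19,-0.35,0],[0.19,-0.35,0]] [0.4621 0.0051] 210.04 0.19
[[0.2,-0.34,0],[0.21,-0.34,0],[0.22,-0.33,0],[0.22,-0.33,0],[0.23,-0.33,0],[0.24,-0.32,0],[0.25,-0.31,0],[0.25,-0.31,0],[0.25,-0.3,0],[0.27,-0.3,0]] [ 0.4855 -0.027 ] 222.03 0.19
[[0.27,-0.29,0],[0.28,-0.29,0],[0.28,-0.28,0],[0.28,-0.28,0],[0.3,-0.27,0],[0.3,-0.26,0],[0.3,-0.25,0],[0.31,-0.25,0],[0.31,-0.25,0],[0.32,-0.24,0]] [ 0.515  -0.0536] 234.03 0.19
[[0.32,-0.23,0],[0.33,-0.22,0],[0.34,-0.22,0],[0.34,-0.21,0],[0.34,-0.2,0],[0.35,-0.2,0],[0.23,-0.12,0],[0.12,-0.07,0],[-0.0,0.0,0],[-0.0,0.0,0]] [ 0.5387 -0.0683] 242.43 0.19
```

```bash
python3 -m crank '{"slide":[[0.04,-0.13,0],[0.1,-0.24,0],[0.14,-0.38,0],[0.15,-0.36,0],[0.16,-0.37,0],[0.16,-0.36,0],[0.18,-0.36,0],[0.18,-0.35,0],[0.19,-0.35,0],[0.19,-0.35,0]],"rot":[[0,0,0.4],[0,0,0.8],[0,0,1.2],[0,0,1.2],[0,0,1.2],[0,0,1.2],[0,0,1.2],[0,0,1.2],[0,0,1.2],[0,0,1.2]],"fingers":[30,30,30,30,30,30,30,30,30,30]}'
```

```text
time: 6.0
ee_pos: [0.462, 0.0051, 0.1442]
tool_rot: [0.965, 0.261, -0.0, -0.0]
force: [3.3, 2.0, -11.3]
width: 0.34
grip_force: 45.2
```

```bash
python3 -m crank '{"slide":[[0.2,-0.34,0],[0.21,-0.34,0],[0.22,-0.33,0],[0.22,-0.33,0],[0.23,-0.33,0],[0.24,-0.32,0],[0.25,-0.31,0],[0.25,-0.31,0],[0.25,-0.3,0],[0.27,-0.3,0]],"rot":[[0,0,1.2],[0,0,1.2],[0,0,1.2],[0,0,1.2],[0,0,1.2],[0,0,1.2],[0,0,1.2],[0,0,1.2],[0,0,1.2],[0,0,1.2]],"fingers":[30,30,30,30,30,30,30,30,30,30]}'
```

```text
time: 6.83
ee_pos: [0.4853, -0.0271, 0.1442]
tool_rot: [0.933, 0.361, -0.0, -0.0]
force: [3.4, 3.2, -10.7]
width: 0.348
grip_force: 45.2
```

```bash
python3 -m crank '{"slide":[[0.27,-0.29,0],[0.28,-0.29,0],[0.28,-0.28,0],[0.28,-0.28,0],[0.3,-0.27,0],[0.3,-0.26,0],[0.3,-0.25,0],[0.31,-0.25,0],[0.31,-0.25,0],[0.32,-0.24,0]],"rot":[[0,0,1.2],[0,0,1.2],[0,0,1.2],[0,0,1.2],[0,0,1.2],[0,0,1.2],[0,0,1.2],[0,0,1.2],[0,0,1.2],[0,0,1.2]],"fingers":[30,30,30,30,30,30,30,30,30,30]}'
```

```text
time: 7.67
ee_pos: [0.515, -0.054, 0.1442]
tool_rot: [0.89, 0.457, -0.0, -0.0]
force: [1.2, 3.2, -11.3]
width: 0.348
grip_force: 45.2
```

```bash
python3 -m crank '{"slide":[[0.32,-0.23,0],[0.33,-0.22,0],[0.34,-0.22,0],[0.34,-0.21,0],[0.34,-0.2,0],[0.35,-0.2,0],[0.23,-0.12,0],[0.12,-0.07,0],[0,0,0],[0,0,0]],"rot":[[0,0,1.2],[0,0,1.2],[0,0,1.2],[0,0,1.2],[0,0,1.2],[0,0,1.2],[0,0,0.8],[0,0,0.4],[0,0,0],[0,0,0]],"fingers":[30,30,30,30,30,30,30,30,30,30]}'
python3 - <<'E'
from h import *
c=wcam('w4'); print(c['obs']['ee_pos'],c['obs']['width'],c['obs']['force'],c['obs']['time'])
E
```

```text
time: 8.5
ee_pos: [0.5386, -0.0687, 0.1443]
tool_rot: [0.854, 0.52, -0.0, 0.0]
force: [0.4, 0.7, -11.1]
width: 0.349
grip_force: 45.3
[ 0.53858598 -0.06866555  0.14429172] 0.3490115839506039 [  0.35721242   0.69365703 -11.07013735] 8.5
```

View pics/w4.png

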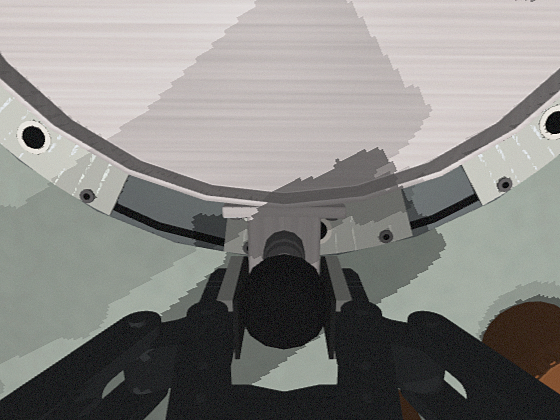

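The pin is over the next plate. The target hole's edge shows just right of the bracket at (324,229), and the home hole is at (33,137). I go a little nearer, set the pin down gently and loosen to a cage.

```bash
python3 - <<'E'
from rows import *
C=(.6266,.1002)
q=rows(C,(.5386,-.0685),[.4,.8,.8,.5])
q=rows(C,q,[.25]*30)
E
python3 - <<'E'
from h import *
c=wcam('w5')
g=cv2.cvtColor(c['img'],cv2.COLOR_RGB2GRAY)
m=(g[115:160,12:60]<60).astype(np.uint8);n,l,s,ce=cv2.connectedComponentsWithStats(m);k=1+np.argmax(s[1:,4]);p=ce[k]+[12,115]
w=world(c,*p,z=.018);v=w[:2]-np.array([.6266,.1002]);print(p,w,np.degrees(np.arctan2(v[1],v[0]))%360,np.hypot(*v))
d=c['depth'][270:330,260:310];print('knob depth',np.median(d[d>0]))
E
```

```text
[[0.12,-0.06,0],[0.24,-0.12,0],[0.23,-0.12,0],[0.15,-0.07,0]] [ 0.546  -0.0722] 244.95 0.1903
[[0.08,-0.04,0],[0.07,-0.03,0],[0.08,-0.03,0],[0.07,-0.04,0],[0.08,-0.03,0],[0.07,-0.04,0],[0.08,-0.03,0],[0.08,-0.03,0],[0.07,-0.03,0],[0.08,-0.04,0],[0.08,-0.03,0],[0.07,-0.03,0],[0.08,-0.03,0],[0.08,-0.03,0],[0.07,-0.03,0],[0.08,-0.03,0],[0.08,-0.03,0],[0.08,-0.03,0],[0.08,-0.03,0],[0.07,-0.03,0],[0.08,-0.03,0],[0.08,-0.02,0],[0.08,-0.03,0],[0.08,-0.03,0],[0.07,-0.02,0],[0.08,-0.03,0],[0.08,-0.03,0],[0.08,-0.02,0],[0.08,-0.03,0],[0.08,-0.02,0]] [ 0.5692 -0.0812] 252.44 0.1903
[ 33.43386243 137.12433862] [0.4477981  0.03639332 0.018     ] 199.63928873752218 0.18984575757272004
knob depth 0.12689336
```

```bash
python3 -m crank '{"slide":[[0.12,-0.06,0],[0.24,-0.12,0],[0.23,-0.12,0],[0.15,-0.07,0],[0,0,0],[0,0,-0.1],[0,0,-0.1],[0,0,-0.07],[0,0,0],[0,0,0]],"rot":[[0,0,0.4],[0,0,0.8],[0,0,0.8],[0,0,0.5],[0,0,0],[0,0,0],[0,0,0],[0,0,0],[0,0,0],[0,0,0]],"fingers":[30,30,30,30,30,30,30,30,30,30]}'
```

```text
time: 9.43
ee_pos: [0.5461, -0.0723, 0.1418]
tool_rot: [0.843, 0.538, -0.0, 0.0]
force: [-0.2, -0.9, -9.7]
width: 0.346
grip_force: 45.4
```

```bash
python3 -m crank '{"slide":[[0,0,0],[0,0,0],[0,0,0],[0,0,0],[0,0,-0.1],[0,0,-0.1],[0,0,-0.1],[0,0,-0.1],[0,0,0],[0,0,0]],"rot":[[0,0,0],[0,0,0],[0,0,0],[0,0,0],[0,0,0],[0,0,0],[0,0,0],[0,0,0],[0,0,0],[0,0,0]],"fingers":[36,38,40,40,40,40,40,40,40,40]}' 20
cat >> h.py <<'E'
def kz():
    c=wcam('k'); o=c['obs']; d=c['depth'][270:330,260:310]; d=np.median(d[d>0]); print('knobtop z',(world(c,285,300)[2]).round(4),'t',o['time'],'F',o['force'].round(1) if hasattr(o['force'],'round') else o['force'],o['ee_pos'],o['width'])
E
python3 -c "from h import *; kz()"
```

```text
time: 10.27
ee_pos: [0.5461, -0.0721, 0.1376]
tool_rot: [0.843, 0.538, -0.0, -0.0]
force: [-0.7, 0.3, -0.3]
width: 0.399
grip_force: 0.0
knobtop z 0.0999 t 10.2667 F [-0.7  0.3 -0.3] [ 0.54605225 -0.07206726  0.13757758] 0.3987928240726761
```

It is free and riding on the plate (knob top 0.100). I push gently towards the hole.

```bash
python3 -m crank '{"slide":[[0.08,-0.04,0],[0.07,-0.03,0],[0.08,-0.03,0],[0.07,-0.04,0],[0.08,-0.03,0],[0.07,-0.04,0],[0.08,-0.03,0],[0.08,-0.03,0],[0,0,0],[0,0,0]],"rot":[[0,0,0.25],[0,0,0.25],[0,0,0.25],[0,0,0.25],[0,0,0.25],[0,0,0.25],[0,0,0.25],[0,0,0.25],[0,0,0],[0,0,0]],"fingers":[40,40,40,40,40,40,40,40,40,40]}'
python3 -c "from h import *; kz()"
```

```text
time: 11.15
ee_pos: [0.5487, -0.0726, 0.1374]
tool_rot: [0.833, 0.553, -0.003, -0.003]
force: [-9.6, 3.1, 7.8]
width: 0.403
grip_force: 5.1
knobtop z 0.0994 t 11.15 F [-9.6  3.1  7.8] [ 0.548669   -0.0725847   0.13739472] 0.4033287199965348
```

View pics/k.png

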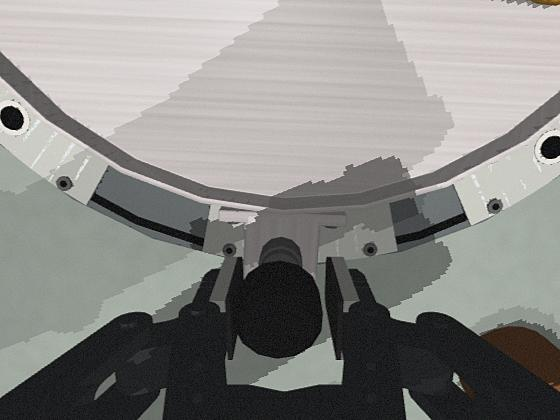

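Run:
```python
from h import *
c=wcam('w6')
o=c['obs'];print(o['ee_pos'],o['force'],o['torque'],o['grip_force'])
g=cv2.cvtColor(c['img'],cv2.COLOR_RGB2GRAY)
d=c['depth']
for y in range(200,350,20): print(y,[f'{world(c,x,y)[2]*1000:.0f}' if d[y,x]>0 else '-' for x in range(220,360,12)])
m=(g[250:350,245:325]<40)
ys,xs=np.nonzero(m);print(xs.min()+245,xs.max()+245,ys.min()+250,ys.max()+250)
```

```text
[ 0.54867028 -0.07260624  0.1374018 ] [-9.44584512  2.9039679   7.80170747] [0.7823157  1.99774741 0.07455181] 5.05173996090889
200 ['41', '40', '38', '36', '34', '31', '31', '33', '32', '34', '35', '36']
220 ['42', '41', '42', '42', '41', '42', '41', '42', '42', '42', '42', '18']
240 ['18', '17', '41', '42', '42', '47', '43', '42', '42', '18', '18', '18']
260 ['-0', '73', '41', '42', '59', '60', '59', '42', '41', '72', '73', '-0']
280 ['89', '89', '84', '92', '95', '96', '94', '89', '0', '77', '89', '82']
300 ['103', '96', '97', '99', '100', '100', '100', '98', '95', '80', '103', '102']
320 ['115', '99', '100', '100', '100', '100', '100', '100', '98', '82', '103', '115']
340 ['131', '100', '98', '100', '100', '99', '99', '100', '-0', '0', '102', '130']
245 322 250 349
```

Run:
```python
from h import *
c=wcam('w7'); print(c['fx'],c['cx'],c['hand_eye'].round(4).tolist() if hasattr(c['hand_eye'],'round') else c['hand_eye'])
C=np.array([.6266,.1002])
def ang(c,u,v,z):
    w=world(c,u,v,z=z);d=w[:2]-C;print((u,v),w.round(4),'ang',(np.degrees(np.arctan2(d[1],d[0]))%360).round(2),'r',np.hypot(*d).round(4))
print('now: home hole, other hole, knob top, screws'); ang(c,12,118,.018);ang(c,549,150,.018);ang(c,278,310,.100);ang(c,229,250,.018);ang(c,371,249,.018)
img=cv2.imread('pics/w5.png')
T=np.eye(4);T[:3,:3]=Ro.from_quat([.854,.52,0,0]).as_matrix();T[:3,3]=[.5386,-.0687,.1443]
M=np.linalg.inv(T@c['hand_eye']);c['R']=M[:3,:3];c['t']=M[:3,3]
print('w4'); ang(c,33,137,.018);ang(c,324,229,.018);ang(c,327,229,.018);ang(c,320,229,.018);ang(c,285,303,.103);ang(c,387,237,.018)
```

```text
374.8961710540185 283.8651348569703 [[0.0006, -0.9576, -0.2881, 0.0731], [1.0, 0.0007, -0.0002, 0.0007], [0.0004, -0.2881, 0.9576, -0.0697], [0.0, 0.0, 0.0, 1.0]]
now: home hole, other hole, knob top, screws
(12, 118) [0.4479 0.0362 0.018 ] ang 199.7 r 0.1898
(549, 150) [ 0.6883 -0.0814  0.018 ] ang 288.77 r 0.1917
(278, 310) [ 0.5494 -0.0668  0.1   ] ang 245.18 r 0.184
(229, 250) [ 0.5171 -0.069   0.018 ] ang 237.1 r 0.2016
(371, 249) [ 0.5888 -0.0981  0.018 ] ang 259.22 r 0.2019
w4
(33, 137) [0.4475 0.0364 0.018 ] ang 199.6 r 0.1901
(324, 229) [ 0.5595 -0.0782  0.018 ] ang 249.38 r 0.1906
(327, 229) [ 0.561 -0.079  0.018] ang 249.88 r 0.1909
(320, 229) [ 0.5575 -0.0772  0.018 ] ang 248.72 r 0.1904
(285, 303) [ 0.5422 -0.0639  0.103 ] ang 242.79 r 0.1845
(387, 237) [ 0.5887 -0.0987  0.018 ] ang 259.22 r 0.2025
```

The screws give the plate's hole at about 248.2°, so the pin is not at a hole yet. The loose pads wedge downward on the knob and jam it. I back off, re-grip, lift slightly, carry the knob to the hole and release there.

```bash
python3 -m crank '{"slide":[[-0.22,0.11,0],[-0.23,0.11,0],[0,0,0.2],[0,0,0.2],[0,0,0],[0,0,0],[0,0,0.05],[0,0,0.05],[0,0,0],[0,0,0]],"rot":[[0,0,-0.7],[0,0,-0.8],[0,0,0],[0,0,0],[0,0,0],[0,0,0],[0,0,0],[0,0,0],[0,0,0],[0,0,0]],"fingers":[40,40,40,40,38,36,34,32,30,30]}' 25
python3 -c "from h import *; kz()"
```

```text
time: 12.13
ee_pos: [0.5467, -0.0723, 0.142]
tool_rot: [0.84, 0.542, -0.001, -0.001]
force: [-4.6, 2.3, -0.3]
width: 0.354
grip_force: 25.0
knobtop z 0.0996 t 12.1333 F [-4.6  2.3 -0.3] [ 0.54673927 -0.0722913   0.14197536] 0.35418966108815175
```

```bash
python3 -m crank '{"slide":[[0,0,0],[0,0,0.1],[0,0,0.1],[0.11,-0.05,0],[0.18,-0.08,0],[0.18,-0.08,0],[0.16,-0.07,0],[0.11,-0.04,0],[0,0,0],[0,0,0]],"rot":[[0,0,0],[0,0,0],[0,0,0],[0,0,0.4],[0,0,0.6],[0,0,0.6],[0,0,0.5],[0,0,0.4],[0,0,0],[0,0,0]],"fingers":[30,30,30,30,30,30,30,30,30,30]}' 45
python3 - <<'E'
from h import *
kz(); o=get_obs();print(np.degrees(np.arctan2(o['ee_pos'][1]-.1002,o['ee_pos'][0]-.6266))%360,np.degrees(2*np.arctan2(o['tool_rot'][1],o['tool_rot'][0])))
E
```

```text
time: 13.02
ee_pos: [0.5551, -0.076, 0.1445]
tool_rot: [0.829, 0.56, -0.0, 0.0]
force: [-0.5, 0.3, -11.0]
width: 0.344
grip_force: 45.2
knobtop z 0.102 t 13.0167 F [ -0.5   0.3 -11. ] [ 0.55514164 -0.07600516  0.14453372] 0.3437456313940241
247.92297799206648 68.0991486874544
```

```bash
python3 -m crank '{"slide":[[0,0,-0.08],[0,0,-0.08],[0,0,0],[0,0,0],[0,0,0],[0,0,0],[0,0,0],[0,0,0],[0,0,0],[0,0,0]],"rot":[[0,0,0],[0,0,0],[0,0,0],[0,0,0],[0,0,0],[0,0,0],[0,0,0],[0,0,0],[0,0,0],[0,0,0]],"fingers":[30,30,30,35,37,39,41,42,42,42]}' 20
python3 -c "from h import *; kz()"
```

```text
time: 13.9
ee_pos: [0.556, -0.0758, 0.144]
tool_rot: [0.829, 0.56, 0.001, 0.001]
force: [0.3, 0.1, 0.5]
width: 0.417
grip_force: 0.0
knobtop z 0.0918 t 13.9 F [0.3 0.1 0.5] [ 0.55597876 -0.07584749  0.14402164] 0.41694047336490053
```

The pin dropped: the knob top is now at 0.092, the home height. I open, withdraw straight up and check.

```bash
python3 -m crank '{"slide":[[0,0,0],[0,0,0],[0,0,0],[0,0,0.5],[0,0,1],[0,0,2],[0,0,2],[0,0,2],[0,0,2],[0,0,1]],"rot":[[0,0,0],[0,0,0],[0,0,0],[0,0,0],[0,0,0],[0,0,0],[0,0,0],[0,0,0],[0,0,0],[0,0,0]],"fingers":[50,60,70,70,70,70,70,70,70,70]}'
python3 -m crank '{"slide":[[-1,-0.5,1],[-2,-1,1],[-2,-1,1],[-2,-1,1],[-2,-1,1],[-2,-1,0],[-2,-1,0],[-1,-0.5,0],[0,0,0],[0,0,0]],"rot":[[0,0,0],[0,0,0],[0,0,0],[0,0,0],[0,0,0],[0,0,0],[0,0,0],[0,0,0],[0,0,0],[0,0,0]],"fingers":[70,70,70,70,70,70,70,70,70,70]}'
python3 - <<'E'
from h import *
C=np.array([.6266,.1002])
for cam in ['scene','top']:
    c=snap(cam,cam+'2'); hgt,w=c['depth'].shape
    v,u=np.mgrid[:hgt,:w]; d=c['depth']; X=np.stack([(u-c['cx'])/c['fx']*d,(v-c['cy'])/c['fy']*d,d],-1)-c['t']; W=X@c['R'];W=W[d>0]; I=c['img'][d>0].astype(int)
    near=np.hypot(W[:,0]-C[0],W[:,1]-C[1])<.23
    for n,k in [('knob',near&(W[:,2]>.07)&(W[:,2]<.11)&(I.max(1)<70)),('pot',near&(W[:,2]>.076)&(W[:,2]<.09)&(I.min(1)>110))]:
        if k.sum()<10: continue
        m=W[k].mean(0);e=m[:2]-C;print(cam,n,m.round(4),k.sum(),W[k][:,2].max().round(4),np.degrees(np.arctan2(e[1],e[0])).round(1),np.hypot(*e).round(3))
E
```

```text
time: 14.78
ee_pos: [0.5564, -0.0754, 0.2519]
tool_rot: [0.828, 0.56, 0.002, 0.002]
force: [0.5, 0.1, 0.9]
width: 0.704
grip_force: 0.0
time: 15.62
ee_pos: [0.4151, -0.1459, 0.2985]
tool_rot: [0.829, 0.559, 0.0, 0.001]
force: [-0.1, -0.0, 1.0]
width: 0.698
grip_force: 0.0
scene knob [ 0.56   -0.075   0.0889] 260 0.0954 -110.8 0.187
scene pot [0.7251 0.1395 0.0829] 1511 0.086 21.8 0.106
top knob [ 0.5559 -0.0747  0.0918] 145 0.0971 -112.0 0.189
top pot [0.7227 0.14   0.0828] 811 0.0888 22.5 0.104
```

View pics/scene2.png

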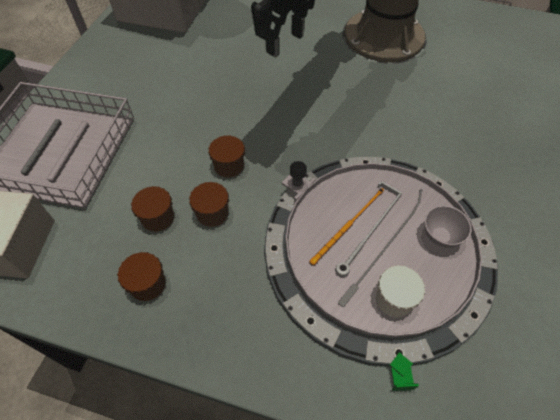

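The white pot stands at (400,290), in front of the green pointer at (403,372). The knob is at (298,170), at its home height, and the tray's contents are undisturbed.

```bash
python3 -c "from plant import *; print(close_job())"
```

```text
the job is handed in; nothing more can be done
None
```

The job is handed in: the table turned one hole anticlockwise (about 48°), the pin dropped to its home height in the next hole, and the white pot stands at the pick-up pointer, about 2 to 3° past it by camera. On the way, one push with loosened fingers jammed the knob against the plate at about 10 N, so I backed off and carried the pin drawn to the hole instead; nothing on the tray was touched.

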